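# Proof-pull on the spring gauge with a drag pointer

## Task

Take a fresh reading on the spring pull gauge: first slide the yellow drag pointer gently back to zero, against the pusher arm of the home slide. Then pull the red grip out until the pointer stands in the green band, without going past the band, hold it there for about a second, and ease the grip fully home without letting it snap back, so that the pointer stays behind in the band. Leave everything else on the bench alone.

Things in the scene. Friction and masses are not known exactly. Their poses are not given: they have to be found in the camera images.
- gauge: Fixed pull gauge. Base plate 390 x 170 x 12 mm; origin under it (plate spans x -200..190, y -85..85), x along the pull (the way the grip comes out), z up. Steel spring housing at x -200..-70, y -80..0, top 72 mm above the bench; a 14 mm rod leaves it along x at y -40, height 29. Scale strip along the +y edge, ticks every 10 mm, zero at x 24
- slide (a joint): how far the red grip is pulled out, m: 0 home (spring-held), up to 0.12, growing along the gauge's +x; the spring pulls it home with 2 N at 0, 60 N/m more as it comes out
- handle (a point): middle of the red grip block: 20 mm along gauge x, 56 mm along y, 40 mm tall, middle 78 mm and top 98 mm above the bench, on a 16 x 18 mm neck. At home it is at gauge x 0, y -40, 60 mm clear of the housing. Below it, at height 22 to 36, a 12 mm thick steel pusher arm runs along +y to y 60 and pushes the rider ahead of it; nothing pulls the rider back
- rider (a joint): how far the yellow drag pointer (rider) stands out from zero, m: 0 to 0.13, along gauge +x; it stays where it is left by light friction (1.5 N), and is pushed ahead by the slide's pusher arm, touching it when the two values are equal. A light plastic part: a push on the tab or a 20 N pinch moves it; over 60 N of pressing in all harms it
- rider_tab (a point): middle of the rider's upright yellow tab, 14 mm along the gauge's x, 26 mm along its y, from height 34 to 82 mm; this point 62 mm above the bench, at gauge y 45 mm. Its black foot is 36 mm long in x, 30 mm in y, height 21 to 35 mm
- rider_pointer (a point): tip of the rider's black pointer over the scale, 24 mm above the bench; at zero it is at gauge x 24, y 65 mm
- pull_mark (a point): point on the slide at which the rider's pointer stands while the pusher arm touches the rider (24 mm ahead of the grip's middle along the gauge's x)
- band: the green band: a small green clip on the scale at the plate's +y edge, 16 mm long along x (the band reaches 8 mm either side of its origin), 10 mm tall; origin at the middle of its underside, axes parallel to the gauge's; between 50 and 100 mm from the scale's zero
- bottle_clear: bystander: clear glass bottle with red cap, 60 mm diameter, 125 mm tall; origin under its foot
- bottle_amber: bystander: amber bottle with white cap, 64 mm diameter, 140 mm tall; origin under its foot
- jar: bystander: glass jar with blue lid, 70 mm diameter, 85 mm tall; origin under its foot
- fitting: bystander: white plastic tube fitting, 44 mm diameter, 60 mm tall; origin under its foot
- wrench: bystander: steel wrench 160 mm long lying flat; origin at its middle, underside
- cap: bystander: red screw cap, 38 mm diameter, 18 mm tall, on top of the spring housing; origin under it

How it is judged:
On the way, in this order (a step that is already met when the one before it is completed fails the run):
1. the rider is back at zero (within 8 mm) with the slide home (within 5 mm) (value of joint rider below 0.008 m and value of joint slide below 0.005 m), for 0.2 s.
2. the slide holds the pointer within the green band (8 mm either side of its middle) for 0.7 s (x of pull_mark in the frame of band between -0.008 and 0.008 m and x of rider_pointer in the frame of band between -0.009 and 0.009 m), for 0.7 s.
At the end, for the whole second after the job is handed in: the slide is home (within 5 mm) and the rider's pointer stands in the green band (within 9 mm of its middle) (value of joint slide below 0.005 m and x of rider_pointer in the frame of band between -0.009 and 0.009 m); the robot touches nothing.
It fails at once if the slide is pulled past the band (more than 10 mm beyond its middle) of the band (x of pull_mark in the frame of band above 0.01 m).
It fails at once if the slide snaps back (faster than 0.3 m/s) (velocity of joint slide below -0.3 m/s).
It fails at once if the rider is pressed with more than 60 N (contact force between the fingers and rider above 60 N).
It fails at once if a bystander is moved by more than 20 mm (distance of any of bottle_clear, bottle_amber, jar, fitting, wrench, cap from where it was at the start of the episode above 0.02 m).
It also fails if it takes over 56 s, if anything falls off the work surface, if the arm or the gripper's body presses on something with over 40 N, if the wrist force passes 120 N, or if a joint passes its speed limit or range.

## Robot

A 6-joint arm with a two-finger parallel gripper is mounted at the origin on the work surface. World frame = base frame: x ahead of the robot, y to its left, z up, the work surface at z = 0. Lengths are in m, angles in rad, forces in N, time in s.
With the tool pointing down it reaches from about 0.35 to 0.975 m from the base axis. Payload 4.9 kg.
Tool frame: the origin (TCP) lies at the very end of the fingers, on their centre line; the grasp point (between the pads) lies ctrl.grip_point_offset behind it (ctrl.grip_point_offset is the distance from the TCP to the grasp point, in m); z points along the fingers, y is the direction in which the jaws open and shut (so a half turn about z gives the same grasp; the last joint's range is limited). The gripper opens to 85 mm and grips with 20 to 120 N. Pads are 22 mm wide; open, the fingers measure 114 mm over their backs; the gripper's body (76 mm by 85 mm) begins 54 mm behind the grasp point. The pads swing forward as they close: fully open they stand 13 mm farther back than shut.
Start: joints at [1.054, 0.053, 1.613, -0, 1.476, -0.119], TCP at [0.242, 0.576, 0.231] pointing down, gripper open.
Joint ranges: [-3.01, 3.01], [-1.01, 2.22], [0.06, 2.58], [-1.02, 4.17], [0.09, 2.62], [-3.14, 3.14]. Speed limits (rad/s): [2.57, 2.57, 3.14, 3.14, 3.14, 3.14].

## Interface

Orientations are given as a rotation vector (axis times angle).
In Python, from station import ctrl gives the robot as it stands. The module is installed in compiled form; this text tells all that it offers.
- The arm moves only by the shell command python3 -m creep 'ROWS' [FORCE]. ROWS is JSON, a list of rows, each a list of 5 numbers: the closure in counts, from 0 (fully open) to 255 (shut), then the shift along the tool's x, y, z in mm, then the turn about the tool's z in rad. A call has 1 to 12 rows; each row is the pose to reach, as a shift and turn from the pose commanded when the call began, along the tool's axes at that moment; what a row does not reach only later rows make up. A row lasts 1/12 s, in which the tool goes at most 41.7 mm and 7.16 degrees, less where a joint would pass 70% of its speed; a pose out of reach is approached as far as the arm can. A call with a gripper value outside its range is refused whole. The fingers move at their own pace and stop on an object; FORCE is the grip in N (left out, the last holds). Time passes only in rows, so rows that repeat a pose let the fingers close. It gives the time, the measured TCP pose, the force and the opening at its end, in the units of the state.
- ctrl.get_obs(): the state, without advancing time (a new reading comes with each control period).
- ctrl.get_image(name): name is "scene" or "top"; returns the picture (384x512x3 uint8, red, green, blue); there is no depth.
- ctrl.calibration(name): a dict with "fx", "fy", "cx", "cy" (pixels), "k1" (the pictures are not rectified: a ray, as slopes to the right and down, at radius r is drawn at 1 + k1 r^2 times it, then the intrinsics apply), "R" (3x3) and "t" (3): a world point X has camera coordinates R X + t. Camera axes: x right, y down, z forward; pixel columns grow to the right and rows downward; lengths in m; the calibration is good to about 2 mm. A picture is of the moment at which its call begins. calibration takes no time and is no camera call.
- ctrl.finish_job(): hands the job in, once; it reports no verdict.
Trained networks look in the newest picture that a camera, given by its name, has taken for a name from the list of things; names that differ only in an ending like _2 or _b are one class to them, and where a whole thing is asked for, a point or a joint stands for the part that bears it (a point fixed in the world has none). Each returns a list of dicts, best first, with "conf" (0 to 1); they miss things now and then, are a little off and sometimes report something else, mostly with a low value. They report only what shows in the picture. A call takes as long as a camera call.
- ctrl.boxes_of(camera, label): "rect" ([left, top, width, height] in pixels, round what is visible of it).
- ctrl.outline_of(camera, label): "mask" (384x512 bool, what is visible of it) and "rect" ([left, top, width, height] in pixels, round what is visible of it).
The state is a dict: "t": time; "q": joint angles; "dq": joint speeds; "effort": joint torques, N m; "tool_pos": TCP position; "tool_rot": TCP orientation; "contact_force": force on the tool from outside, world axes, zero at the start; "wrist_torque": the same for the moment, N m; "opening": finger opening in m.
Only numpy, scipy, OpenCV 4.12 (cv2) and the standard library are available. Lean on these libraries where they do the work, as an engineer would, in place of code of your own. Each camera call takes 0.05 s, during which the arm holds its last target. There are 200 camera calls.

## Working session

There is one attempt and no reset: what is moved stays moved. The work goes in short steps, Python scripts to look and compute and a shell command to move; the robot and the scene stay as the last step left them, time stands still between calls to the robot, and variables do not carry over. Pictures are saved under pics/ and viewed, about 8 in all and at most 12, crops included, and the job is handed in when it is done.

```bash
mkdir -p pics; cat > h.py <<'E'
import numpy as np, cv2
from station import ctrl
from scipy.spatial.transform import Rotation as Rn
def cal(n):
    c=ctrl.calibration(n); return {k:(np.array(v) if k in'Rt' else v) for k,v in c.items()}
def ray(n,u,v):
    c=cal(n); d=np.array([(u-c['cx'])/c['fx'],(v-c['cy'])/c['fy']]); p=d.copy()
    for _ in range(20): p=d/(1+c['k1']*(p@p))
    R=c['R']; return -R.T@c['t'], R.T@np.array([p[0],p[1],1])
def atz(n,u,v,z):
    o,d=ray(n,u,v); return o+d*(z-o[2])/d[2]
def proj(n,X):
    c=cal(n); p=c['R']@np.array(X)+c['t']; s=p[:2]/p[2]; s=s*(1+c['k1']*(s@s)); return np.array([c['fx']*s[0]+c['cx'],c['fy']*s[1]+c['cy']])
def tri(a,b):
    (o1,d1),(o2,d2)=ray(*a),ray(*b)
    M=np.stack([d1,-d2],1); s=np.linalg.lstsq(M,o2-o1,rcond=None)[0]
    p,q=o1+d1*s[0],o2+d2*s[1]; return (p+q)/2,np.linalg.norm(p-q)
E
python3 - <<'E'
from h import *
for n in('scene','top'):
    im=ctrl.get_image(n); cv2.imwrite(f'pics/{n}0.png',cv2.resize(im[:,:,::-1],(800,600)))
    c=cal(n); print(n,c['fx'],-c['R'].T@c['t'])
    for l in('gauge','handle','rider_tab','rider_pointer','band','slide','rider'):
        for r in ctrl.boxes_of(n,l)[:2]: print(l,[round(float(x),1) for x in r['rect']],round(r['conf'],2))
o=ctrl.get_obs();print({k:np.round(v,3) for k,v in o.items()},ctrl.grip_point_offset)
E
```

```text
scene 356.1421347065698 [0.93323114 0.52531177 0.76835238]
gauge [237.1, 149.6, 125.7, 126.5] 0.8
handle [270.5, 172.3, 51.2, 33.8] 0.96
rider_tab [251.3, 151.7, 18.3, 26.4] 0.8
rider_pointer [252.7, 153.7, 12.7, 19.6] 0.7
band [245.2, 177.5, 9.8, 8.0] 0.5
slide [270.7, 174.8, 51.1, 30.9] 0.93
slide [238.6, 148.2, 125.5, 127.2] 0.33
rider [247.9, 152.7, 18.5, 22.4] 0.8
top 374.31713913970367 [ 0.39830753 -0.00316822  1.22865127]
gauge [167.9, 190.3, 132.1, 71.7] 0.85
handle [217.2, 204.1, 28.5, 40.9] 0.54
rider_tab [271.5, 211.8, 16.3, 9.3] 0.62
rider_pointer [273.9, 209.0, 13.2, 13.2] 0.7
slide [218.0, 204.1, 26.2, 38.1] 0.66
rider [276.8, 211.5, 10.4, 10.4] 0.43
{'t': np.float64(0.8), 'q': array([ 1.054,  0.053,  1.613,  0.   ,  1.476, -0.119]), 'dq': array([-0.001,  0.001, -0.001, -0.   , -0.001, -0.   ]), 'effort': array([ 0.0000e+00, -3.9365e+01, -3.7044e+01, -0.0000e+00,  1.0000e-03,
       -0.0000e+00]), 'tool_pos': array([0.242, 0.576, 0.231]), 'tool_rot': array([0.621, 3.08 , 0.   ]), 'contact_force': array([ 0.639, -0.552,  0.19 ]), 'wrist_torque': array([-0.006, -0.001,  0.006]), 'opening': np.float64(0.086)} 0.0187
```

View pics/scene0.png

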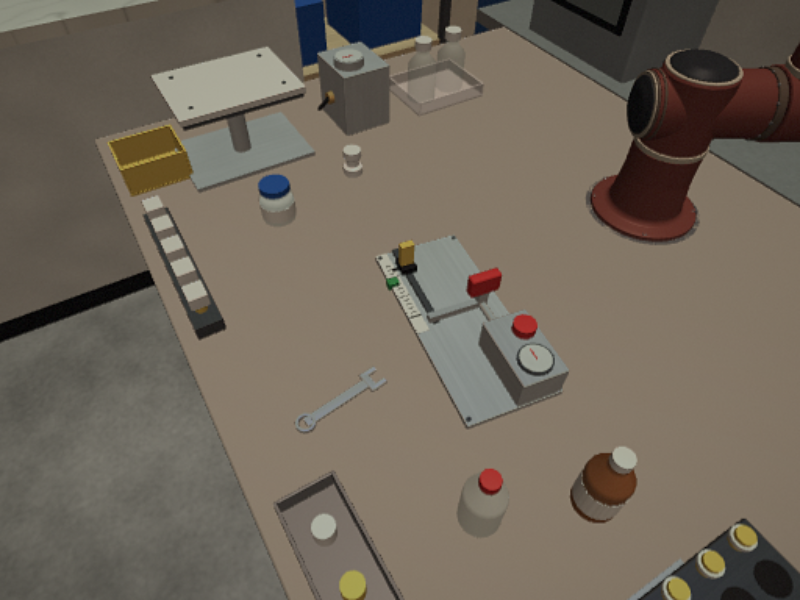

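View pics/top0.png

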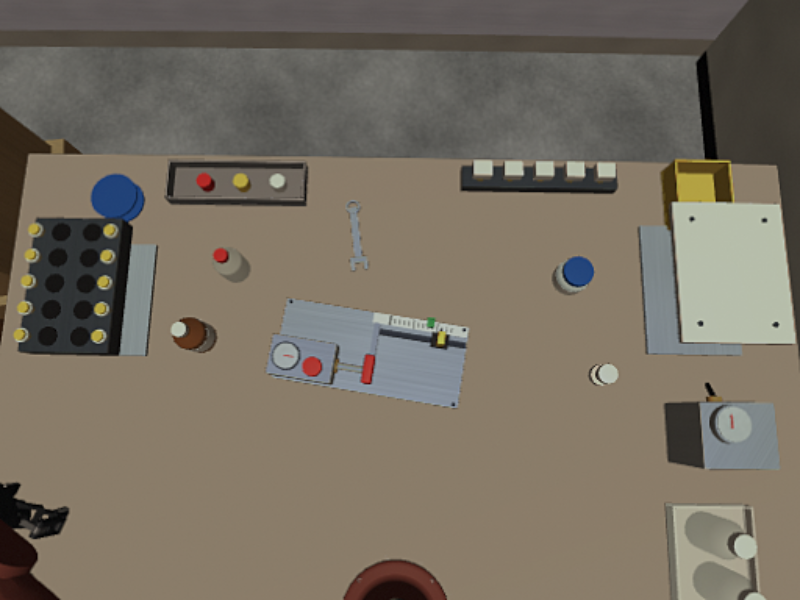

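The scene view shows the red grip at (484,283), the yellow tab at (406,255) and the green clip at (392,282). The top view shows the grip at (369,369), the tab at (440,338) and the clip at (431,322). So the rider now stands slightly past the band. I'll take enlarged crops next to get the gauge's pose.

```bash
python3 - <<'E'
from h import *
a=cv2.imread('pics/top0.png')
im=ctrl.get_image('top')[:,:,::-1][185:267,165:305]; A=cv2.resize(im,None,fx=5.6,fy=5.6,interpolation=cv2.INTER_CUBIC); cv2.imwrite('pics/tc.png',A)
im=ctrl.get_image('scene')[:,:,::-1][145:275,232:366]; B=cv2.resize(im,None,fx=4.5,fy=4.5,interpolation=cv2.INTER_CUBIC); cv2.imwrite('pics/sc.png',B); print(A.shape,B.shape)
E
```

```text
(459, 784, 3) (585, 603, 3)
```

View pics/tc.png

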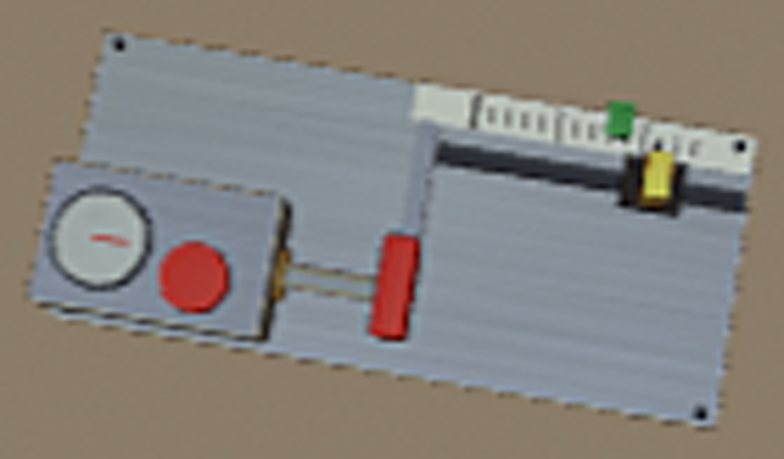

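View pics/sc.png

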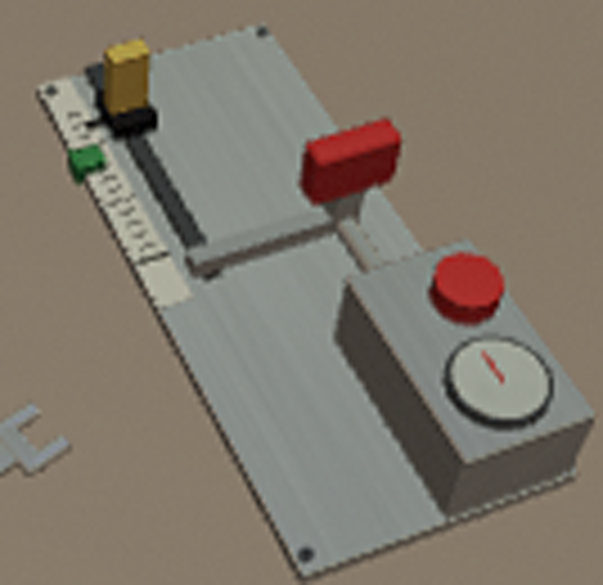

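The top crop puts plate corners at (107,32), (757,140) and (715,428), the grip top at (396,287) and the clip at (621,115). The scene crop puts corners at (37,90), (268,28) and (303,578), and the tab top at (127,47). I'll fit the gauge pose from both views at once.

```bash
cat > fit.py <<'E'
from h import *
from scipy.optimize import least_squares
T=lambda x,y:('top',165+(x+.5)/5.6-.5,185+(y+.5)/5.6-.5)
S=lambda x,y:('scene',232+(x+.5)/4.5-.5,145+(y+.5)/4.5-.5)
# obs: view px, gauge pt, variable (None/r/b/s)
O=[(T(107,32),(-200,85,12),0),(T(757,140),(190,85,12),0),(T(715,428),(190,-85,12),0),
(S(37,90),(190,85,12),0),(S(268,28),(190,-85,12),0),(S(303,578),(-200,85,12),0),
(T(60,160),(-200,0,72),0),(T(265,338),(-70,-80,72),0),(T(33,300),(-200,-80,72),0),
(S(350,285),(-70,0,72),0),(S(463,465),(-200,0,72),0),(S(592,415),(-200,-80,72),0),
(T(397,287),(0,-40,98),0),(S(350,143),(0,-40,98),0),
(T(659,163),(0,45,82),1),(S(127,47),(0,45,82),1),
(T(621,104),(0,85,22),2),(T(621,137),(0,77,22),2),(S(86,152),(0,84,22),2)]
def W(p,g,k):
    x=np.array(g,float)/1000; x[0]+= (p[4] if k==1 else p[5] if k==2 else 0)
    c,s=np.cos(p[2]),np.sin(p[2]); return np.array([p[0]+c*x[0]-s*x[1],p[1]+s*x[0]+c*x[1],x[2]+p[3]])
if __name__=='__main__':
    f=lambda p:np.concatenate([proj(o[0][0],W(p,o[1],o[2]))-np.array(o[0][1:]) for o in O])
    r=least_squares(f,[.5,0,-1.7,0,.1,.1],loss='soft_l1'); p=r.x
    print(np.round(p,4),'yawdeg',np.degrees(p[2]))
    for o,e in zip(O,f(p).reshape(-1,2)): print(o[0][0],o[1],np.round(e,1))
    np.save('p.npy',p)
    for n,g,k in(('handle',(0,-40,78),0),('tab',(0,45,62),1),('band',(0,80,12),2),('corner',(190,85,12),0)): print(n,W(p,g,k).round(4))
    print('handle tri',tri(O[12][0],O[13][0]),'tabtop tri',tri(O[14][0],O[15][0]),'band',tri(O[17][0],O[18][0]))
    for n in('scene','top'):
        for l in('fitting','jar','cap','bottle_clear'):
            for b in ctrl.boxes_of(n,l)[:1]: 
                x,y,w,h=b['rect']; print(n,l,round(b['conf'],2),atz(n,x+w/2,y+h/2,.05).round(3))
E
python3 fit.py
```

```text
[ 0.5142  0.0522 -1.7197 -0.0054  0.1335  0.1099] yawdeg -98.52993330677563
top (-200, 85, 12) [-0.1  0.3]
top (190, 85, 12) [-0.1  0.1]
top (190, -85, 12) [-0.1  0.5]
scene (190, 85, 12) [-0.4 -0.4]
scene (190, -85, 12) [-1.1 -0.7]
scene (-200, 85, 12) [-0.9 -0.1]
top (-200, 0, 72) [-0.7  0.2]
top (-70, -80, 72) [-1.2  0.8]
top (-200, -80, 72) [-1.2  0.6]
scene (-70, 0, 72) [-2.  -1.4]
scene (-200, 0, 72) [-0.5  0. ]
scene (-200, -80, 72) [0.5 0.3]
top (0, -40, 98) [-0.6  0.2]
scene (0, -40, 98) [ 0.3 -0.1]
top (0, 45, 82) [0.2 2.5]
scene (0, 45, 82) [-0.4  1. ]
top (0, 85, 22) [0.4 2.1]
top (0, 77, 22) [-0.  -1.4]
scene (0, 84, 22) [-1.1  1.7]
handle [0.4747 0.0581 0.0726]
tab [ 0.5389 -0.0865  0.0566]
band [ 0.577  -0.0683  0.0066]
corner [ 0.5701 -0.1483  0.0066]
handle tri (array([0.47498738, 0.05686863, 0.09138354]), np.float64(0.0010243689112964772)) tabtop tri (array([ 0.5433571 , -0.08321373,  0.08611879]), np.float64(0.005949181437572876)) band (array([ 0.57233126, -0.07025796,  0.01660554]), np.float64(0.007203467908176073))
scene fitting 0.47 [ 0.487 -0.382  0.05 ]
scene jar 0.8 [ 0.68  -0.343  0.05 ]
scene cap 0.59 [0.459 0.155 0.05 ]
scene bottle_clear 0.81 [0.692 0.354 0.05 ]
top fitting 0.69 [ 0.474 -0.413  0.05 ]
top jar 0.9 [ 0.67  -0.362  0.05 ]
top cap 0.56 [0.481 0.18  0.05 ]
top bottle_clear 0.76 [0.681 0.349 0.05 ]
```

```bash
cat > go.py <<'E'
from fit import *
import sys
# usage: go.py gx gy z(mm): tool-axes shift (mm) & turn to reach gauge point with jaws along gauge x
p=np.load('p.npy'); p[3]=0
o=ctrl.get_obs(); R=Rn.from_rotvec(o['tool_rot']).as_matrix(); pos=np.array(o['tool_pos'])
c,s=np.cos(p[2]),np.sin(p[2]); gx=np.array([c,s]); gy=np.array([-s,c]); d=pos[:2]-p[:2]
F=np.array(o['contact_force'])
print('t',round(float(o['t']),2),'gauge xyz',(np.array([gx@d,gy@d,pos[2]])*1000).round(1),'open',round(float(o['opening'])*1000,1),'F gauge',np.round([F[:2]@gx,F[:2]@gy,F[2]],1),'toolz',R[:,2].round(3))
print('tool axes per gauge x',(R.T@[*gx,0]).round(3),'gauge y',(R.T@[*gy,0]).round(3))
if len(sys.argv)>1:
    g=[float(a) for a in sys.argv[1:4]]; t=W(p,g,0)
    print('shift mm',(R.T@(t-pos)*1000).round(1),'turn',round(float(np.arctan2(R[:,1]@[*gy,0],-R[:,1]@[*gx,0])),4),'(sign: + => gy comp)')
E
python3 go.py 133 45 150
```

```text
t 1.3 gauge xyz [-477.8 -346.8  231.3] open 85.0 F gauge [ 0.   0.  -0.3] toolz [-0.  0. -1.]
tool axes per gauge x [-0.246 -0.969  0.   ] gauge y [-0.969  0.246 -0.   ]
shift mm [-530.2 -495.4   81.3] turn 0.2489 (sign: + => gy comp)
```

```bash
python3 -m creep '[[120,-530,-495,0,-0.25],[120,-530,-495,0,-0.25],[120,-530,-495,0,-0.25],[120,-530,-495,0,-0.25],[120,-530,-495,0,-0.25],[120,-530,-495,0,-0.25],[120,-530,-495,0,-0.25],[120,-530,-495,0,-0.25],[120,-530,-495,0,-0.25],[120,-530,-495,0,-0.25],[120,-530,-495,0,-0.25],[120,-530,-495,0,-0.25]]' 20; python3 go.py 133 45 120
```

```text
t: 2.3
tool_pos: [0.4469, 0.1187, 0.2317]
tool_rot: [0.232, 3.132, 0.001]
contact_force: [1.3, 0.3, -0.6]
opening: 0.0453
t 2.3 gauge xyz [-55.8 -76.4 231.7] open 45.3 F gauge [-0.5  1.2 -0.6] toolz [ 0.001  0.    -1.   ]
tool axes per gauge x [ 0.001 -1.    -0.   ] gauge y [-1.    -0.001  0.001]
shift mm [-121.1 -188.9  111.8] turn -0.0011 (sign: + => gy comp)
```

```bash
python3 -m creep '[[120,-121,-189,0,0],[120,-121,-189,0,0],[120,-121,-189,0,0],[120,-121,-189,0,0],[120,-121,-189,0,0],[120,-121,-189,0,0],[120,-121,-189,40,0],[120,-121,-189,80,0],[120,-121,-189,112,0],[120,-121,-189,112,0],[120,-121,-189,112,0]]'; python3 go.py 133 45 50
python3 - <<'E'
from h import *
im=[cv2.resize(ctrl.get_image(n)[:,:,::-1][a:a+120,b:b+120],(400,400),interpolation=cv2.INTER_CUBIC) for n,a,b in(('scene',100,200),('top',150,210))]
cv2.imwrite('pics/m1.png',np.hstack(im))
E
```

```text
t: 3.22
tool_pos: [0.5368, -0.0834, 0.1176]
tool_rot: [-0.231, -3.128, -0.002]
contact_force: [0.1, -0.0, -0.1]
opening: 0.0451
t 3.22 gauge xyz [130.7  42.5 117.6] open 45.1 F gauge [ 0.   0.1 -0.1] toolz [-0.004  0.001 -1.   ]
tool axes per gauge x [ 0.001 -1.    -0.001] gauge y [-1.    -0.001 -0.005]
shift mm [-2.8 -2.3 67.6] turn -0.0013 (sign: + => gy comp)
```

View pics/m1.png

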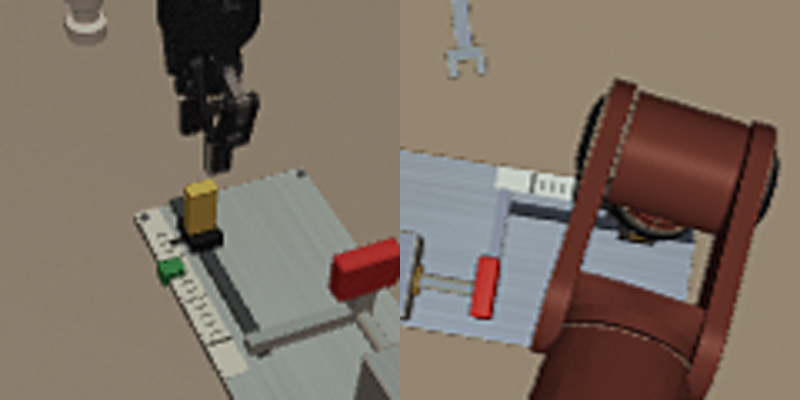

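The fingers hang above the tab, with tips near (190,125) and (220,165) and the tab top at (201,186) in the left half. The measured position agrees. I'll go down around the tab.

```bash
python3 -m creep '[[120,-3,-2,15,0],[120,-3,-2,30,0],[120,-3,-2,40,0],[120,-3,-2,43,0],[120,-3,-2,43,0]]'; python3 go.py 133 45 50
```

```text
t: 3.73
tool_pos: [0.5414, -0.0865, 0.0771]
tool_rot: [0.231, 3.132, -0.0]
contact_force: [0.2, -1.4, -0.2]
opening: 0.0449
t 3.73 gauge xyz [133.1  47.5  77.1] open 44.9 F gauge [ 1.3  0.4 -0.2] toolz [ 0.001 -0.    -1.   ]
tool axes per gauge x [ 0.001 -1.     0.   ] gauge y [-1.    -0.001  0.001]
shift mm [ 2.5  0.1 27.1] turn -0.0014 (sign: + => gy comp)
```

```bash
python3 -m creep '[[120,1,0,13,0],[120,2,0,24,0],[140,2,0,24,0],[160,2,0,24,0],[175,2,0,24,0],[180,2,0,24,0],[180,2,0,24,0]]' 20; python3 go.py 24 45 52
```

```text
t: 4.32
tool_pos: [0.5395, -0.0864, 0.0529]
tool_rot: [0.232, 3.132, -0.0]
contact_force: [-0.6, 0.7, 0.1]
opening: 0.025
t 4.32 gauge xyz [133.3  45.5  52.9] open 25.0 F gauge [-0.6 -0.7  0.1] toolz [ 0.001 -0.    -1.   ]
tool axes per gauge x [ 0.001 -1.     0.   ] gauge y [-1.    -0.001  0.001]
shift mm [  0.4 109.3   0.8] turn -0.0011 (sign: + => gy comp)
```

```bash
python3 - <<'E'
from h import *
im=cv2.resize(ctrl.get_image('scene')[:,:,::-1][110:210,220:345],(750,600),interpolation=cv2.INTER_CUBIC)
cv2.imwrite('pics/m2.png',im)
E
```

```text
(no output)
```

View pics/m2.png

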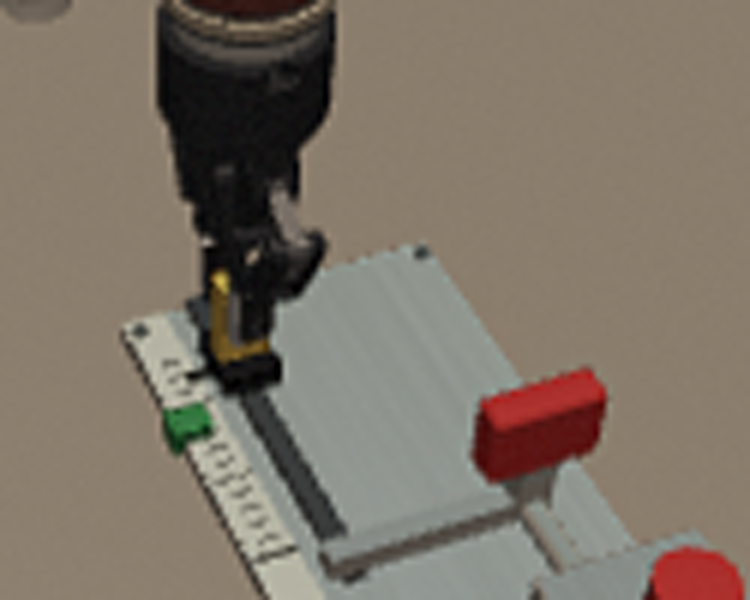

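The fingers straddle the yellow tab at (240,320), and the path to the pusher arm is clear. I'll push the rider back.

```bash
python3 -m creep '[[180,0,4,0,0],[180,0,9,0,0],[180,0,18,0,0],[180,0,28,0,0],[180,0,39,0,0],[180,0,50,0,0],[180,0,61,0,0],[180,0,72,0,0],[180,0,83,0,0],[180,0,93,0,0],[180,0,101,0,0],[180,0,104,0,0]]'; python3 go.py 18.5 45 52
```

```text
t: 5.37
tool_pos: [0.5544, 0.018, 0.0522]
tool_rot: [-0.23, -3.133, -0.001]
contact_force: [-0.1, -1.8, 0.6]
opening: 0.0251
t 5.37 gauge xyz [27.8 44.8 52.2] open 25.1 F gauge [1.8 0.1 0.6] toolz [-0.  0. -1.]
tool axes per gauge x [ 0.002 -1.    -0.   ] gauge y [-1.    -0.002 -0.   ]
shift mm [-0.3  9.3  0.2] turn -0.0023 (sign: + => gy comp)
```

```bash
python3 -m creep '[[180,0,2,0,0],[180,0,4,0,0],[180,0,5,0,0],[180,0,5,0,0]]'; python3 go.py 18.5 45 52
```

```text
t: 5.7
tool_pos: [0.5548, 0.0217, 0.0521]
tool_rot: [-0.233, -3.132, -0.001]
contact_force: [0.2, 0.7, 0.1]
opening: 0.0253
t 5.7 gauge xyz [24.2 44.7 52.1] open 25.3 F gauge [-0.7  0.1  0.1] toolz [-0.001  0.001 -1.   ]
tool axes per gauge x [ 0.001 -1.    -0.   ] gauge y [-1.    -0.001 -0.001]
shift mm [-0.3  5.7  0.1] turn -0.0006 (sign: + => gy comp)
```

```bash
python3 -m creep '[[180,0,1,0,0],[180,0,2,0,0],[180,0,3,0,0],[180,0,3,0,0],[180,0,3,0,0]]'; python3 go.py 18.5 45 52
```

```text
t: 6.12
tool_pos: [0.5552, 0.0246, 0.0521]
tool_rot: [-0.232, -3.132, -0.0]
contact_force: [-1.5, -0.5, 0.2]
opening: 0.0252
t 6.12 gauge xyz [21.3 44.7 52.1] open 25.2 F gauge [ 0.7 -1.4  0.2] toolz [-0.001  0.    -1.   ]
tool axes per gauge x [ 0.001 -1.    -0.   ] gauge y [-1.    -0.001 -0.001]
shift mm [-0.3  2.8  0.1] turn -0.001 (sign: + => gy comp)
```

```bash
python3 -m creep '[[180,0,1,0,0],[180,0,2,0,0],[180,0,2,0,0],[180,0,2,0,0]]'; python3 go.py 18.5 45 52
```

```text
t: 6.45
tool_pos: [0.5556, 0.0267, 0.0521]
tool_rot: [-0.232, -3.133, -0.0]
contact_force: [-0.5, -0.8, 0.1]
opening: 0.0247
t 6.45 gauge xyz [19.1 44.7 52.1] open 24.7 F gauge [ 0.9 -0.4  0.1] toolz [-0.001  0.    -1.   ]
tool axes per gauge x [ 0.001 -1.    -0.   ] gauge y [-1.    -0.001 -0.001]
shift mm [-0.3  0.6  0.1] turn -0.0012 (sign: + => gy comp)
```

```bash
python3 -m creep '[[180,0,1,0,0],[180,0,2,0,0],[180,0,2,0,0],[180,0,2,0,0]]'; python3 go.py 18.5 45 52;python3 - <<'E'
from h import *
im=cv2.resize(ctrl.get_image('scene')[:,:,::-1][110:210,220:345],(750,600),interpolation=cv2.INTER_CUBIC)
cv2.imwrite('pics/m3.png',im)
E
```

```text
t: 6.78
tool_pos: [0.5562, 0.0286, 0.0523]
tool_rot: [0.232, 3.133, 0.0]
contact_force: [-0.4, -1.3, -1.5]
opening: 0.0249
t 6.78 gauge xyz [17.1 45.  52.3] open 24.9 F gauge [ 1.3 -0.2 -1.5] toolz [ 0.  0. -1.]
tool axes per gauge x [ 0.001 -1.    -0.   ] gauge y [-1.    -0.001  0.   ]
shift mm [-0.  -1.4  0.3] turn -0.0012 (sign: + => gy comp)
```

View pics/m3.png

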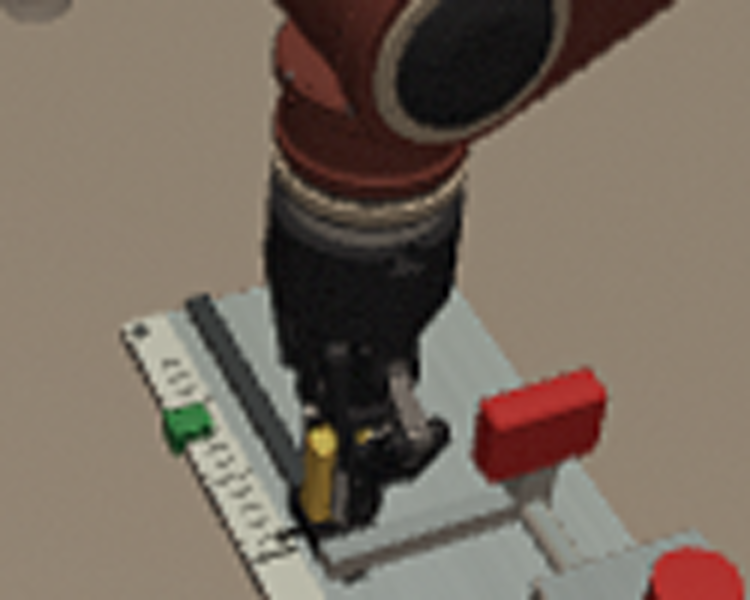

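The pointer at (287,538) is still a few mm short of the zero tick at (278,553), and there is no contact force yet. I'll push on gently.

```bash
python3 -m creep '[[180,0,1,0,0],[180,0,2,0,0],[180,0,2,0,0],[180,0,2,0,0]]'; python3 go.py
```

```text
t: 7.17
tool_pos: [0.5563, 0.0292, 0.0524]
tool_rot: [-0.232, -3.133, 0.004]
contact_force: [-1.9, -7.2, 0.0]
opening: 0.0252
t 7.17 gauge xyz [16.5 45.1 52.4] open 25.2 F gauge [ 7.4 -0.8  0. ] toolz [-0.    -0.003 -1.   ]
tool axes per gauge x [ 0.001 -1.     0.003] gauge y [-1.    -0.001  0.   ]
```

```bash
python3 -m creep '[[180,0,1,0,0],[180,0,1.5,0,0],[180,0,1.5,0,0],[180,0,1.5,0,0]]'; python3 go.py
```

```text
t: 7.5
tool_pos: [0.5564, 0.0293, 0.0524]
tool_rot: [-0.231, -3.132, 0.009]
contact_force: [-2.5, -10.9, 0.3]
opening: 0.0253
t 7.5 gauge xyz [16.4 45.1 52.4] open 25.3 F gauge [11.2 -0.9  0.3] toolz [-0.001 -0.005 -1.   ]
tool axes per gauge x [ 0.001 -1.     0.006] gauge y [-1.    -0.001 -0.   ]
```

The rider hit its stop at 11 N of force, with the TCP at gauge x 16.4. That puts the fit about 2 mm off in x. I'll back off, rise and go above the grip.

```bash
python3 -m creep '[[180,0,-4,0,0],[180,0,-9,0,0],[180,0,-9,-2,0],[180,0,-9,-15,0],[180,0,-9,-40,0],[130,0,-9,-75,0],[120,0,-9,-75,0],[120,0,-9,-75,0]]'; python3 go.py -2 -40 127
```

```text
t: 8.17
tool_pos: [0.5579, 0.0233, 0.1318]
tool_rot: [0.231, 3.125, 0.0]
contact_force: [-0.5, -0.1, -0.9]
opening: 0.0455
t 8.17 gauge xyz [ 22.1  47.5 131.8] open 45.5 F gauge [ 0.2 -0.5 -0.9] toolz [ 0.008 -0.    -1.   ]
tool axes per gauge x [ 0.001 -1.    -0.001] gauge y [-1.    -0.001  0.008]
shift mm [87.5 24.3  4.2] turn -0.0015 (sign: + => gy comp)
```

```bash
python3 -m creep '[[120,20,6,0,0],[120,45,12,0,0],[120,70,18,0,0],[120,86,23,0,0],[120,87,24,0,0],[120,87,24,0,0],[120,87,24,0,0]]'; python3 go.py -2 -40 67;python3 - <<'E'
from h import *
im=cv2.resize(ctrl.get_image('scene')[:,:,::-1][115:215,220:345],(750,600),interpolation=cv2.INTER_CUBIC)
cv2.imwrite('pics/m4.png',im)
E
```

```text
t: 8.75
tool_pos: [0.4733, 0.0596, 0.1273]
tool_rot: [0.231, 3.133, -0.0]
contact_force: [-0.3, -0.6, -0.6]
opening: 0.0452
t 8.75 gauge xyz [ -1.2 -41.6 127.3] open 45.2 F gauge [ 0.7 -0.2 -0.6] toolz [ 0. -0. -1.]
tool axes per gauge x [ 0.001 -1.     0.   ] gauge y [-1.    -0.001  0.   ]
shift mm [-1.6  0.8 60.3] turn -0.0013 (sign: + => gy comp)
```

View pics/m4.png

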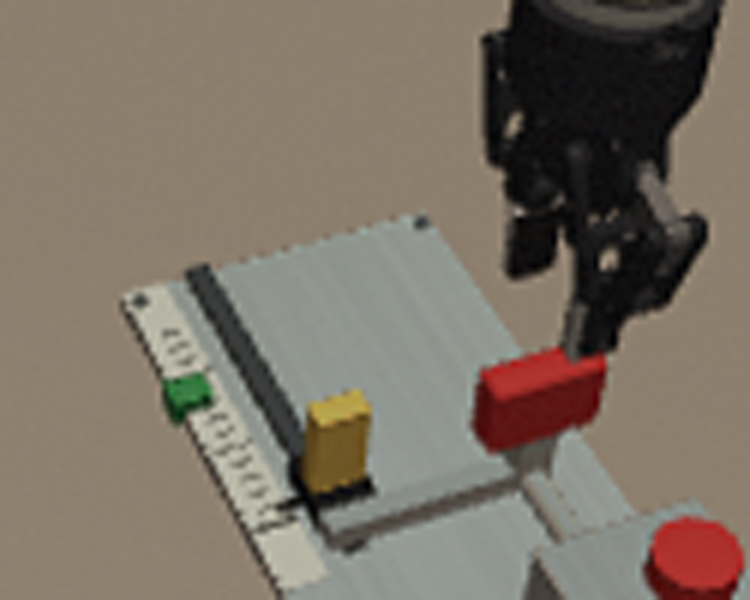

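The rider sits against the pusher arm with its pointer at (290,505), and the fingers are above the red grip at (540,370). I'll go down and grip.

```bash
python3 -m creep '[[120,-1,1,15,0],[120,-1,1,30,0],[120,-1,1,45,0],[120,-1,1,58,0],[120,-1,1,60,0],[140,-1,1,60,0],[165,-1,1,60,0],[180,-1,1,60,0],[190,-1,1,60,0],[205,-1,1,60,0],[205,-1,1,60,0]]' 40; python3 go.py 84 -40 67
```

```text
t: 9.72
tool_pos: [0.4748, 0.0601, 0.0685]
tool_rot: [0.232, 3.131, -0.001]
contact_force: [-0.9, -1.9, 4.4]
opening: 0.0195
t 9.72 gauge xyz [ -1.9 -40.1  68.5] open 19.5 F gauge [ 2.  -0.6  4.4] toolz [ 0.002 -0.001 -1.   ]
tool axes per gauge x [ 0.001 -1.     0.001] gauge y [-1.    -0.001  0.002]
shift mm [ -0.  -85.9   1.6] turn -0.0011 (sign: + => gy comp)
```

The opening is 19.5 mm, so the 20 mm grip is held, with the TCP at gauge x -1.9 for home. I'll pull most of the way and then check.

```bash
python3 -m creep '[[205,0,-3,0,0],[205,0,-8,0,0],[205,0,-15,0,0],[205,0,-23,0,0],[205,0,-31,0,0],[205,0,-39,0,0],[205,0,-47,0,0],[205,0,-55,0,0],[205,0,-63,0,0],[205,0,-70,0,0],[205,0,-75,0,0],[205,0,-77,0,0]]'; python3 -m creep '[[205,0,0,0,0],[205,0,0,0,0]]'; python3 go.py 84 -40 67;python3 - <<'E'
from h import *
im=cv2.resize(ctrl.get_image('scene')[:,:,::-1][140:210,230:317],(746,600),interpolation=cv2.INTER_CUBIC)
cv2.imwrite('pics/m5.png',im)
p=np.load('p.npy')
E
```

```text
t: 10.72
tool_pos: [0.4636, -0.0146, 0.0686]
tool_rot: [0.233, 3.13, 0.006]
contact_force: [0.3, 9.2, 4.7]
opening: 0.0196
t: 10.88
tool_pos: [0.4636, -0.0147, 0.0685]
tool_rot: [0.232, 3.131, 0.005]
contact_force: [-0.0, 6.0, 5.5]
opening: 0.0193
t 10.88 gauge xyz [ 73.7 -40.1  68.5] open 19.3 F gauge [-6.  -0.9  5.5] toolz [ 0.003  0.003 -1.   ]
tool axes per gauge x [ 0.001 -1.    -0.003] gauge y [-1.    -0.001  0.002]
shift mm [ -0.1 -10.3   1.5] turn -0.0008 (sign: + => gy comp)
```

View pics/m5.png

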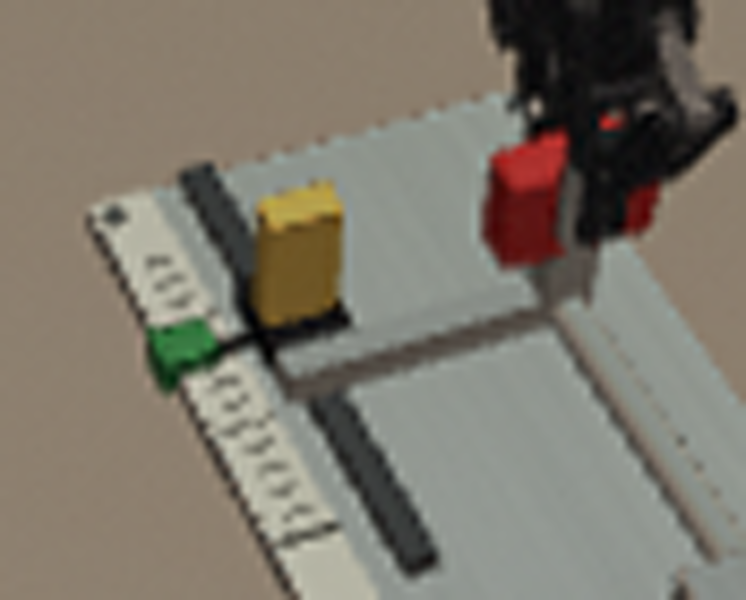

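```bash
python3 - <<'E'
from fit import *
p=np.load('p.npy'); s=70/600
c,sn=np.cos(p[2]),np.sin(p[2])
def G(u,v,z):
    w=atz('scene',230+(u+.5)*s-.5,140+(v+.5)*s-.5,z+p[3])[:2]-p[:2]; return np.round([1e3*(c*w[0]+sn*w[1]),1e3*(-sn*w[0]+c*w[1])],1)
for n,a in dict(tip=(218,348,24),b_far_in=(205,320,22),b_far_out=(150,340,22),b_near_in=(217,352,22),b_near_low=(217,362,12),tick0=(325,525,12),tabtop=(300,204,82),corner=(88,212,12)).items(): print(n,G(*a))
def P(x,y,z):
    q=proj('scene',W(p,(x,y,z),0)); return np.round([(q[0]-230+.5)/s-.5,(q[1]-140+.5)/s-.5])
for xb in(106,110,114): print(xb,[P(xb+dx,y,z) for dx,y,z in((8,77,22),(-8,77,22),(-8,77,12),(-8,87,22),(8,87,22))])
# green mask centroids in both views
for n in('scene','top'):
    im=ctrl.get_image(n); h=cv2.cvtColor(im,cv2.COLOR_RGB2HSV); m=cv2.inRange(h,(50,120,40),(80,255,255)); k,l,st,ce=cv2.connectedComponentsWithStats(m)
    i=[(st[j],ce[j]) for j in range(1,k) if st[j][4]>8]; print(n,i)
E
```

```text
tip [-20114.9   8824.9]
b_far_in [-18808.2   8117.5]
b_far_out [-18760.3   7535.8]
b_near_in [-18384.6   8066.3]
b_near_low [-9910.8  4402.6]
tick0 [-8754.6  4480.7]
tabtop [-74691.5  35684.5]
corner [-11131.2   4181. ]
106 [array([186., 333.]), array([204., 366.]), array([204., 386.]), array([177., 374.]), array([159., 341.])]
110 [array([182., 325.]), array([200., 358.]), array([200., 378.]), array([172., 366.]), array([154., 333.])]
114 [array([177., 317.]), array([195., 349.]), array([195., 370.]), array([168., 358.]), array([150., 325.])]
scene [(array([248, 178,   8,   7,  36], dtype=int32), array([250.80555556, 180.38888889]))]
top [(array([273, 203,   5,   7,  23], dtype=int32), array([275.39130435, 206.08695652]))]
```

```bash
python3 - <<'E'
from fit import *
p=np.load('p.npy'); s=70/600
c,sn=np.cos(p[2]),np.sin(p[2])
def H(n,u,v,z):
    w=atz(n,u,v,z/1e3+p[3])[:2]-p[:2]; return np.round([1e3*(c*w[0]+sn*w[1]),1e3*(-sn*w[0]+c*w[1])],1)
G=lambda u,v,z:H('scene',230+(u+.5)*s-.5,140+(v+.5)*s-.5,z)
for n,a in dict(tip=(218,348,24),b_far_in=(205,320,22),b_far_out=(150,340,22),b_near_in=(217,352,22),b_near_low=(217,362,12),tick0=(325,525,12),tabtop=(300,204,82),corner=(88,212,12)).items(): print(n,G(*a))
print('green top',H('top',275.4,206.1,20),'scene',H('scene',250.8,180.4,18))
h=ctrl.get_image('top'); y=cv2.inRange(cv2.cvtColor(h,cv2.COLOR_RGB2HSV),(18,120,90),(32,255,255)); y[:190]=0;y[270:]=0;y[:,:170]=0;y[:,310:]=0
print(cv2.connectedComponentsWithStats(y)[2:])
E
```

```text
tip [102.1  70.4]
b_far_in [117.3  68.9]
b_far_out [115.6  89.5]
b_near_in [102.3  70.7]
b_near_low [106.5  68.8]
tick0 [28.  63.5]
tabtop [101.5  43.2]
corner [189.3  83.9]
green top [108.9  82.4] scene [110.8  79.8]
(array([[     0,      0,    512,    384, 196557],
       [   269,    210,      6,      9,     42],
       [   214,    231,      2,      6,      9]], dtype=int32), array([[255.49837452, 191.49324623],
       [271.9047619 , 214.0952381 ],
       [214.44444444, 233.55555556]]))
```

In the camera measurement the pointer is at 101.8 and the band middle at 109.5, so 7.7 mm remain. The top view gives about 9 mm, and the scale ticks with the TCP give about 11 mm. I'll go 8.5 mm further, slowly, and hold.

```bash
python3 -m creep '[[205,0,-1.5,0,0],[205,0,-3,0,0],[205,0,-4.5,0,0],[205,0,-6,0,0],[205,0,-7.5,0,0],[205,0,-8.5,0,0],[205,0,-8.5,0,0],[205,0,-8.5,0,0],[205,0,-8.5,0,0],[205,0,-8.5,0,0],[205,0,-8.5,0,0],[205,0,-8.5,0,0]]'; python3 -m creep '[[205,0,0,0,0],[205,0,0,0,0],[205,0,0,0,0],[205,0,0,0,0],[205,0,0,0,0],[205,0,0,0,0],[205,0,0,0,0],[205,0,0,0,0]]'; python3 go.py -2 -40 67;python3 - <<'E'
from h import *
im=cv2.resize(ctrl.get_image('scene')[:,:,::-1][145:195,235:297],(744,600),interpolation=cv2.INTER_CUBIC)
cv2.imwrite('pics/m6.png',im)
E
```

```text
t: 12.08
tool_pos: [0.4624, -0.0226, 0.0686]
tool_rot: [0.232, 3.131, 0.006]
contact_force: [0.5, 7.3, 6.6]
opening: 0.0193
t: 12.75
tool_pos: [0.4624, -0.0226, 0.0686]
tool_rot: [0.232, 3.131, 0.006]
contact_force: [-0.2, 7.3, 6.4]
opening: 0.0196
t 12.75 gauge xyz [ 81.7 -40.1  68.6] open 19.6 F gauge [-7.2 -1.3  6.4] toolz [ 0.003  0.004 -1.   ]
tool axes per gauge x [ 0.001 -1.    -0.004] gauge y [-1.    -0.001  0.002]
shift mm [-0.2 83.7  1.9] turn -0.001 (sign: + => gy comp)
```

View pics/m6.png

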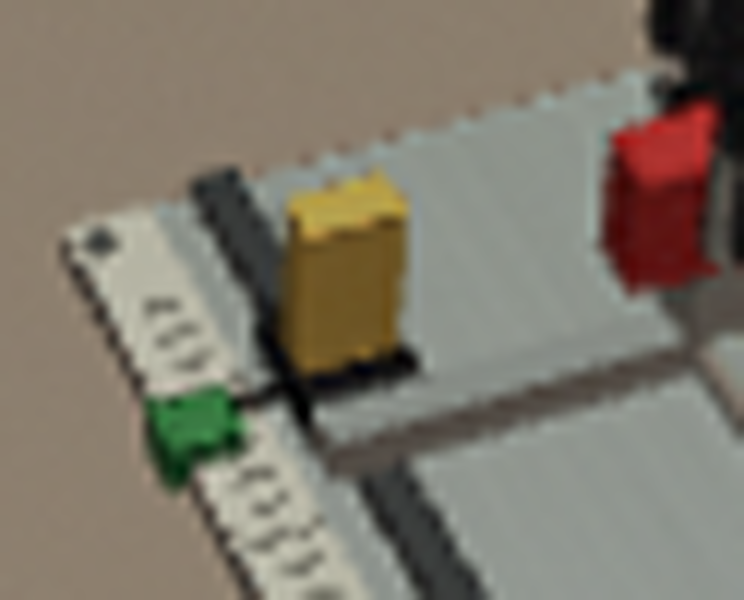

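The pointer, from (300,385) to (235,402), meets the middle of the clip's inner edge at about (234,405), so it stands centred in the band. I'll hold a little longer and then ease home.

```bash
python3 -m creep '[[205,0,0,0,0],[205,0,0,0,0],[205,0,0,0,0],[205,0,0,0,0],[205,0,1,0,0],[205,0,4,0,0],[205,0,8,0,0],[205,0,13,0,0],[205,0,18,0,0],[205,0,23,0,0],[205,0,28,0,0],[205,0,33,0,0]]';python3 -m creep '[[205,0,5,0,0],[205,0,10,0,0],[205,0,15,0,0],[205,0,20,0,0],[205,0,25,0,0],[205,0,30,0,0],[205,0,35,0,0],[205,0,40,0,0],[205,0,44,0,0],[205,0,47,0,0],[205,0,48,0,0],[205,0,48,0,0]]'; python3 go.py -2 -40 67
```

```text
t: 13.8
tool_pos: [0.4672, 0.0095, 0.0686]
tool_rot: [0.232, 3.131, 0.003]
contact_force: [0.2, 4.1, 5.2]
opening: 0.0195
t: 14.8
tool_pos: [0.4743, 0.0566, 0.0686]
tool_rot: [0.231, 3.131, 0.002]
contact_force: [-0.1, 2.9, 4.6]
opening: 0.0194
t 14.8 gauge xyz [  1.5 -40.1  68.6] open 19.4 F gauge [-2.9 -0.5  4.6] toolz [ 0.003  0.001 -1.   ]
tool axes per gauge x [ 0.001 -1.    -0.002] gauge y [-1.    -0.001  0.002]
shift mm [-0.1  3.5  1.6] turn -0.0014 (sign: + => gy comp)
```

```bash
python3 -m creep '[[205,0,1,0,0],[205,0,2,0,0],[205,0,3,0,0],[205,0,4,0,0],[205,0,4,0,0],[205,0,4,0,0]]'; python3 go.py; python3 -m creep '[[195,0,0,0,0],[185,0,0,0,0],[160,0,0,0,0],[130,0,0,0,0],[120,0,0,0,0],[120,0,0,-10,0],[120,0,0,-30,0],[120,0,0,-60,0],[120,0,0,-90,0],[120,0,0,-120,0],[120,0,0,-120,0],[120,0,0,-120,0]]'; python3 go.py;python3 - <<'E'
from h import *
im=[cv2.resize(ctrl.get_image(n)[:,:,::-1][a:a+100,b:b+100],(400,400),interpolation=cv2.INTER_CUBIC) for n,a,b in(('scene',135,230),('top',180,205))]
cv2.imwrite('pics/m7.png',np.hstack(im))
E
```

```text
t: 15.3
tool_pos: [0.4748, 0.06, 0.0686]
tool_rot: [0.232, 3.131, 0.001]
contact_force: [0.1, 0.8, 5.6]
opening: 0.0192
t 15.3 gauge xyz [ -1.8 -40.1  68.6] open 19.2 F gauge [-0.8  0.   5.6] toolz [ 0.002  0.    -1.   ]
tool axes per gauge x [ 0.001 -1.    -0.001] gauge y [-1.    -0.001  0.002]
t: 16.3
tool_pos: [0.4754, 0.0599, 0.1906]
tool_rot: [0.231, 3.127, 0.0]
contact_force: [-0.4, -0.0, -0.4]
opening: 0.0454
t 16.3 gauge xyz [ -1.9 -39.5 190.6] open 45.4 F gauge [ 0.1 -0.4 -0.4] toolz [ 0.006 -0.    -1.   ]
tool axes per gauge x [ 0.001 -1.    -0.001] gauge y [-1.    -0.001  0.006]
```

View pics/m7.png

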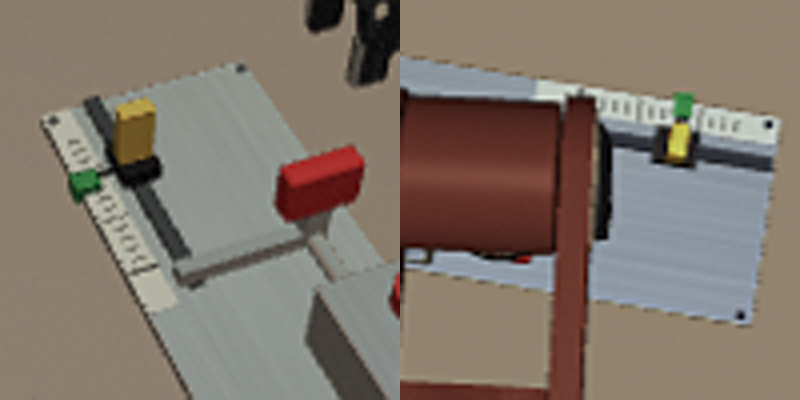

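Both views show the pointer at the green clip: (112,172) against (85,185) in the scene half, and (680,130) against (684,104) in the top half. The grip is home and the gripper is clear, so I'm handing in.

```bash
python3 -c "from station import ctrl; print(ctrl.finish_job())"
```

```text
the job is handed in; nothing more can be done
None
```

The reading is taken and the job is handed in at about 16.4 s; the interface reports no verdict.

- **Zeroing:** I pushed the yellow rider back until it met the pusher arm, with about 11 N on it.
- **Pull:** I gripped the red grip and drew it out about 84 mm, then held it there for over 1 s. The picture showed the pointer at the middle of the green band.
- **Return:** I eased the grip home at about 0.06 m/s and let go at the same position where I had gripped it.
- **Last checks:** The final pictures show the grip home, the pointer still at the green band and the gripper clear, with about 0 N on the wrist. I did not measure the bystanders again at the end, but the arm only worked over the gauge.
- **Disagreements:** The fitted gauge position was about 2 mm off along the pull and 5 mm low in height. The rider's stop and the grip corrected the 2 mm. With 8.5 mm of pull chosen to finish, the estimates of what remained ran from 7.7 mm (scene camera) to 9 mm (top view) and 11 mm (scale ticks). That puts the pointer between about 1 mm past and 2.5 mm short of the middle, inside the 8 mm allowed.

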